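# Open the spice grinder and load a nutmeg

## Task

Unscrew the cap of the steel hand grinder (anticlockwise seen from above, a little over half a turn in several twists, until it lifts off without force) and set it down gently, right way up, near the middle of the square cork mat. Then pick up the nutmeg from the round clay plate and drop it into the open mouth of the grinder. Leave the bottles, the garlic keeper and the salt bowl standing where they are.

Things in the scene. Friction and masses are not known exactly. Their poses are not given: they have to be found in the camera images.
- grinder: Steel hand grinder bolted to the shelf. Origin: centre of its underside, z up. Base disc 110 mm across, 10 high; round body 80 narrowing to 68 mm across, shoulder at 118 mm height (74 mm across at 105 mm); on it the upright neck, 46 mm outside, with thread 55 mm across. A crank stands out on its own +y side to 110 mm from the axis, never above 140 mm height.
- hopper_mouth (a point): Centre of the grinder's round open mouth, at the rim of the neck, 165 mm above the shelf. The hole is 40 mm across and 47 mm deep, straight, with a flat floor; it is closed by the cap at the start.
- cap: Round aluminium screw cap, 62 mm across, 29 mm high, about 90 g, closed on top, hollow below, fine upright ribs on its side. Origin: centre of its lower edge, z up through its top. At the start it is screwed onto the grinder's neck, lower edge about 140 mm above the shelf. It turns easily and stays where it is when let go part way; pulled up before the thread ends, it holds.
- cap_top (a point): Centre of the cap's flat top, 29 mm above the cap's origin. The cap unscrews anticlockwise seen from above, rising 16 mm per full turn (2.5 mm per rad); after 3.4 to 3.9 rad in all the thread lets go and it lifts straight up; its lower edge must then rise about 17 mm more to clear the rim.
- mat: Square cork mat, 130 by 130 mm, 6 mm thick, fixed to the shelf. Origin at the centre of its underside, x and y along its edges.
- plate: Flat round clay plate, 100 mm across, 8 mm thick, fixed, no rim. Origin at the centre of its underside.
- nutmeg: Brown egg-shaped nutmeg standing on its flat end on the clay plate, 26 mm across at its widest (14 mm up), 30 mm tall, about 12 g. Origin at the centre of its flat end.
- nutmeg_mid (a point): The middle of the nutmeg, 15 mm above its flat end.
- bottle_a: Loose brown glass bottle with a black cap, 48 mm across, 125 mm high, origin at the centre of its underside; beyond the grinder. To be left alone.
- bottle_b: A second loose bottle just like bottle_a, farther to the robot's right. To be left alone.
- garlic_keeper: Loose white ceramic garlic keeper with a knobbed lid, 100 mm across, 122 mm high, origin at the centre of its underside; beyond the grinder to the left. To be left alone.
- salt_bowl: Loose small blue ceramic bowl, 76 mm across, 35 mm high, origin at the centre of its underside, between robot and grinder. To be left alone.
Things that resemble listed ones, but are neither listed nor needed, are in the scene too. Leave any purple look-alike of the cap alone. Leave any blue look-alike of the mat alone.

How it is judged:
By the outcome, as a careful person would: the job done as asked, in the order asked, and still so for the second after the job is handed in, with the robot touching nothing.
It also fails if it takes over 72 s, if anything falls off the work surface, if the arm or the gripper's body presses on something with over 40 N, if the wrist force passes 120 N, or if a joint passes its speed limit or range.

## Robot

A 7-joint arm with a two-finger parallel gripper is mounted at the origin on the work surface. World frame = base frame: x ahead of the robot, y to its left, z up, the work surface at z = 0. Lengths are in m, angles in rad, forces in N, time in s.
With the tool pointing down it reaches from about 0.425 to 0.8 m from the base axis. Payload 8.3 kg.
Tool frame: the origin (TCP) lies at the very end of the fingers, on their centre line; the grasp point (between the pads) lies 19 mm behind it; z points along the fingers, y is the line along which they close (so a half turn about z gives the same grasp; the last joint's range is limited). The gripper opens to 85 mm and grips with 20 to 120 N. Pads are 22 mm wide; open, the fingers measure 114 mm over their backs; the gripper's body (76 mm by 85 mm) begins 54 mm behind the grasp point. The pads swing forward as they close: fully open they stand 13 mm farther back than shut.
Start: joints at [-1.35, 0.383, 0.016, 1.37, -0.006, 1.388, -0.046], TCP at [0.175, 0.6, 0.209] pointing down, gripper open.
Joint ranges: [-2.95, 2.95], [-0.25, 2.06], [-1.52, 1.56], [0.18, 2.33], [-1.44, 4.58], [0.02, 2.06], [-3.01, 3.01]. Speed limits (rad/s): [2.39, 2.39, 3.01, 3.01, 3.14, 3.14, 3.14].

## Interface

Orientations are given as a unit quaternion [x, y, z, w].
In Python, from plant import * gives the robot as it stands.
- The arm moves only by the shell command python3 -m inch 'ROWS' [FORCE]. ROWS is JSON, a list of rows, each a list of 5 numbers: the shift along the tool's x, y, z in mm, then the turn about the tool's z in rad, then the finger opening in mm, from 0 to 85.4. In form: [[tx, ty, tz, turn, gripper], ...]. A call has 1 to 8 rows; each row is the pose to reach, as a shift and turn from the pose commanded when the call began, along the tool's axes at that moment; what a row does not reach only later rows make up. A row lasts 1/10 s, in which the tool goes at most 50 mm and 8.59 degrees, less where a joint would pass 70% of its speed; a pose out of reach is approached as far as the arm can. A call with a gripper value outside its range is refused whole. The fingers move at their own pace and stop on an object; FORCE is the grip in N (left out, the last holds). Time passes only in rows, so rows that repeat a pose let the fingers close. It gives the time, the measured TCP pose, the force, the opening and the grip force at its end, in the units of the state.
- sense(): the state, without advancing time (a new reading comes with each control period).
- read_camera(name): name is "scene" or "top" or "wrist"; returns a dict with "color" (400x640x3 uint8, blue, green, red), "fov_y" (degrees; the focal length in pixels is half the picture's height over the tangent of half this angle, whatever the lens; pixels are square), "cx", "cy" (the principal point, pixels), "pose" (4x4, takes a point from camera to world coordinates). Camera axes: x right, y down, z forward; pixel columns grow to the right and rows downward; lengths in m; the calibration is good to about 2 mm. The wrist camera is an equidistant fisheye: a pixel r from the principal point sees the ray r / f radians off the axis. A picture is of the moment at which its call begins. There is no depth.
- job_done(): hands the job in; it is judged then, once.
The state is a dict: "t": time; "q": joint angles; "joint_velocities": joint speeds; "tau": joint torques, N m; "tcp_pos": TCP position; "tcp_rot": TCP orientation; "ft_force": force on the tool from outside, world axes, zero at the start; "ft_torque": the same for the moment, N m; "width": finger opening in m; "gripper_force": force on a finger pad.
Only numpy, scipy, OpenCV 4.12 (cv2) and the standard library are available. Lean on these libraries where they do the work, as an engineer would, in place of code of your own. Each camera call takes 0.05 s, during which the arm holds its last target. There are 200 camera calls.

## Working session

There is one attempt and no reset: what is moved stays moved. The work goes in short steps, Python scripts to look and compute and a shell command to move; the robot and the scene stay as the last step left them, time stands still between calls to the robot, and variables do not carry over. Pictures are saved under pics/ and viewed, at most 10 in all, crops included, and the job is handed in when it is done.

```bash
ls; mkdir -p pics; python3 - <<'E'
from plant import *
import cv2
s=sense();print(s)
for n in("scene","top"):
    c=read_camera(n);cv2.imwrite(f"pics/{n}0.png",c["color"]);print(n,c["fov_y"],c["cx"],c["cy"],c["pose"])
E
```

```text
pics
{'t': 0.0, 'q': array([-1.3499114 ,  0.38424851,  0.01637406,  1.37118043, -0.00630534,
        1.38824931, -0.04646207]), 'joint_velocities': array([-0.00099301, -0.00288095, -0.00080261, -0.00021833,  0.00086988,
       -0.00137094,  0.00037903]), 'tau': array([ 5.65313912e-04, -6.27596927e+01,  8.44292957e-01, -3.71830273e+01,
        1.64972810e-02,  1.44738407e-02, -4.64818669e-06]), 'tcp_pos': array([0.17479901, 0.59945773, 0.2083606 ]), 'tcp_rot': array([ 1.41367015e-01,  9.89956732e-01, -1.01023906e-03, -1.27008129e-04]), 'ft_force': array([ 0.24468097, -0.03188617, -0.07049318]), 'ft_torque': array([-0.01549326, -0.00746272, -0.00504958]), 'gripper_force': 0.0, 'width': 0.08523526222250759}
scene 55.47010166586345 315.9387284670063 202.4410763850074 [[-0.31229825  0.71394816 -0.62669596  1.11034362]
 [ 0.94997872  0.2369236  -0.20348867  0.18198668]
 [ 0.0031987  -0.65889698 -0.75222639  0.81575083]
 [ 0.          0.          0.          1.        ]]
top 55.967617282982935 315.3663583570942 209.90593433086664 [[-1.49890469e-02 -9.83210277e-01  1.81859507e-01  3.53935093e-01]
 [-9.99887655e-01  1.47522899e-02 -2.65457667e-03 -3.07567528e-02]
 [-7.28371024e-05 -1.81878866e-01 -9.83320941e-01  9.35890015e-01]
 [ 0.00000000e+00  0.00000000e+00  0.00000000e+00  1.00000000e+00]]
```

View pics/scene0.png

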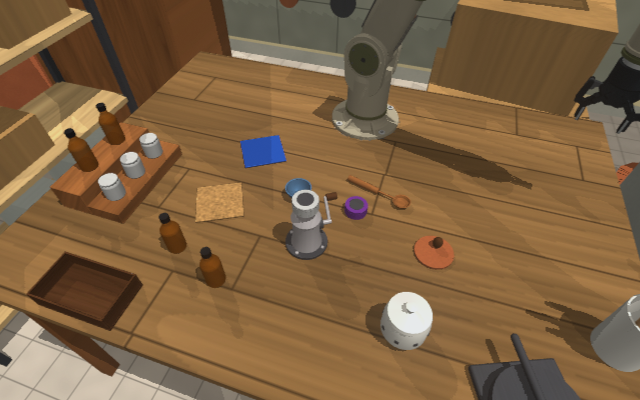

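View pics/top0.png

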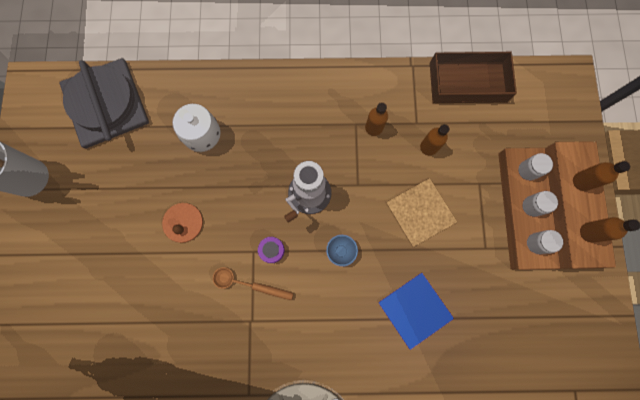

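Top view: grinder with its cap at (308,175), cork mat (421,211), plate (182,222) with nutmeg (178,230), salt bowl (342,251). Possible caps are the grey one on the grinder (308,175) and the purple one (271,249); the grey one on the neck fits. Possible mats are cork (421,211) and blue (416,311); the cork one fits. I'll confirm both in one crop and measure.

```bash
cat > h.py <<'E'
from plant import *
import numpy as np, cv2
from scipy.spatial.transform import Rotation as R
def ray(c,u,v,fish=False):
    f=200/np.tan(np.radians(c["fov_y"])/2); d=np.array([u-c["cx"],v-c["cy"]])
    if fish:
        r=np.hypot(*d); th=r/f; d=np.r_[d/max(r,1e-9)*np.sin(th),np.cos(th)]
    else: d=np.r_[d/f,1]
    return c["pose"][:3,3],c["pose"][:3,:3]@d
def onz(c,u,v,z,fish=False):
    o,d=ray(c,u,v,fish); return o+d*(z-o[2])/d[2]
def proj(c,p):
    f=200/np.tan(np.radians(c["fov_y"])/2); q=c["pose"][:3,:3].T@(np.asarray(p)-c["pose"][:3,3])
    return q[:2]/q[2]*f+[c["cx"],c["cy"]]
def blobs(m,amin=40):
    cs,_=cv2.findContours(m,cv2.RETR_EXTERNAL,cv2.CHAIN_APPROX_NONE)
    return [k for k in cs if cv2.contourArea(k)>amin]
E
python3 - <<'E'
from h import *
t=read_camera("top");s=read_camera("scene")
up=lambda im,x,y,w,h,k:cv2.resize(im[y:y+h,x:x+w],None,fx=k,fy=k,interpolation=cv2.INTER_CUBIC)
a=up(t["color"],260,150,100,125,4);b=up(s["color"],270,165,100,125,4)
cv2.imwrite("pics/crop1.png",np.hstack([a,b]))
hsv=cv2.cvtColor(t["color"],cv2.COLOR_BGR2HSV)
for u,v in[(400,200),(421,211),(440,220),(178,230),(170,215),(195,225),(350,150)]:print(u,v,hsv[v,u])
for n,u,v,z in[("cap",308,175,.169),("mat",421,211,.006),("plate",182,222,.008),("nut",178,230,.03),("salt",342,251,.035),("purple",271,249,.029),("botb",438,130,.12),("bota",382,108,.12),("garl",192,122,.1)]:print(n,onz(t,u,v,z).round(4))
E
```

```text
400 200 [ 16 117 190]
421 211 [ 16 119 173]
440 220 [ 16 120 172]
178 230 [ 12 153  85]
170 215 [ 10 148 172]
195 225 [ 10 151 172]
350 150 [ 15 128 136]
cap [ 0.5708 -0.0184  0.169 ]
mat [ 0.5191 -0.2984  0.006 ]
plate [0.4999 0.2995 0.008 ]
nut [0.4769 0.3004 0.03  ]
salt [ 0.4199 -0.0952  0.035 ]
purple [0.4277 0.0749 0.029 ]
botb [ 0.687  -0.3171  0.12  ]
bota [ 0.743  -0.1912  0.12  ]
garl [0.7239 0.255  0.1   ]
```

View pics/crop1.png

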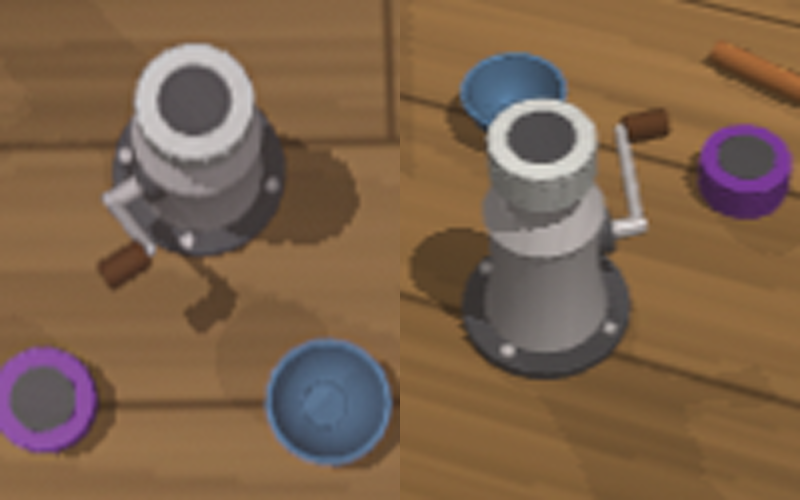

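The crop shows the grey cap with a dark disc on the neck at about (308.3,175) top and (305.5,199.5) scene. The purple look-alike stands on the table. The crank points toward the robot and to its left, below cap height. Next I measure the cap and nutmeg more finely.

```bash
python3 - <<'E'
from h import *
t=read_camera("top");s=read_camera("scene")
def disc(c,u,v,r,lo,hi):
    im=cv2.cvtColor(c["color"],cv2.COLOR_BGR2HSV);m=cv2.inRange(im,lo,hi)
    k=np.zeros_like(m);cv2.circle(k,(u,v),r,255,-1);b=max(blobs(m&k,5),key=cv2.contourArea)
    M=cv2.moments(b);return M["m10"]/M["m00"],M["m01"]/M["m00"],cv2.contourArea(b)
P=[]
for c,u,v in((t,308,175),(s,305,199)):
    x=disc(c,u,v,12,(0,0,40),(180,60,120));print(x,onz(c,*x[:2],.169).round(4))
x=disc(t,178,230,9,(0,60,20),(20,255,125));print("nut",x,onz(t,*x[:2],.023).round(4))
x=disc(s,437,242,11,(0,60,20),(20,255,125));print("nut",x,onz(s,*x[:2],.023).round(4))
hs=cv2.cvtColor(t["color"],cv2.COLOR_BGR2HSV)
x=disc(t,182,222,24,(6,130,20),(13,255,255));print("plate",x,onz(t,*x[:2],.008).round(4))
for p in[(387,208),(430,179),(457,218),(414,245)]:print(onz(t,*p,.006).round(4))
print("purple/crank",onz(t,291,217,.13),onz(t,287,198,.12))
st=sense();print(R.from_quat(st["tcp_rot"]).as_matrix().round(3),st["t"])
w=read_camera("wrist");print(w["fov_y"],w["cx"],w["cy"],w["pose"].round(3))
E
```

```text
(308.1265432098765, 174.77083333333334, 216.0) [ 0.5713 -0.0187  0.169 ]
(304.98899889988996, 198.88558855885586, 151.5) [ 0.5691 -0.02    0.169 ]
nut (179.31891025641022, 229.36378205128204, 104.0) [0.4794 0.2999 0.023 ]
nut (436.0898692810457, 242.53267973856208, 102.0) [0.4824 0.2994 0.023 ]
plate (181.99587162072177, 222.27220668531092, 1251.5) [0.4992 0.2995 0.008 ]
[ 0.5281 -0.2135  0.006 ]
[ 0.6017 -0.3269  0.006 ]
[ 0.5    -0.3873  0.006 ]
[ 0.4341 -0.2755  0.006 ]
purple/crank [0.48812094 0.02016644 0.13      ] [0.53261732 0.02952947 0.12      ]
[[-0.96   0.28  -0.   ]
 [ 0.28   0.96  -0.001]
 [ 0.    -0.001 -1.   ]] 0.3
65.70646984690485 319.5284990547873 205.72963369396797 [[ 0.281  0.917  0.282  0.103]
 [ 0.96  -0.268 -0.084  0.621]
 [-0.001  0.294 -0.956  0.373]
 [ 0.     0.     0.     1.   ]]
```

Cap is at (0.570,-0.019) and mat centre at (0.516,-0.301). I'm moving toward the grinder and winding the wrist clockwise to gain unscrewing range.

```bash
python3 -m inch '[[-37,-33,-10,0.14,85],[-75,-66,-25,0.28,85],[-112,-99,-25,0.42,85],[-150,-132,-25,0.56,85],[-187,-165,-25,0.7,85],[-225,-198,-25,0.84,85],[-262,-231,-25,0.98,85],[-300,-262,-25,1.12,85]]' 40
cat > st.py <<'E'
from h import *
import sys
s=sense();M=R.from_quat(s["tcp_rot"]).as_matrix();p=s["tcp_pos"]
g=np.array(eval(sys.argv[1]));print("t",round(s["t"],2),"p",p.round(4),"q",s["q"].round(2),"w",round(s["width"],4),"gf",round(s["gripper_force"],1),"F",s["ft_force"].round(1),"T",s["ft_torque"].round(2),"yaw",np.arctan2(M[1,0],M[0,0]).round(3),"tilt",M[:2,2].round(4))
print("d tool mm",(M.T@(g-p)*1000).round(1))
E
python3 st.py '(.5702,-.0193,.235)'
```

```text
t: 1.15
tcp_pos: [0.3894, 0.2637, 0.2347]
tcp_rot: [0.648, 0.762, 0.0, -0.0]
ft_force: [1.4, -0.1, 0.3]
width: 0.085
gripper_force: 0.0
t 1.15 p [0.3894 0.2637 0.2347] q [-1.01  0.03  0.36  1.75 -0.01  1.37 -0.49] w 0.085 gf 0.0 F [ 1.4 -0.1  0.3] T [ 0.04 -0.07  0.02] yaw 1.732 tilt [0.0003 0.0009]
d tool mm [-308.4  132.9   -0.5]
```

```bash
python3 -m inch '[[-44,19,0,0.14,85],[-88,38,0,0.28,85],[-132,57,0,0.42,85],[-176,76,0,0.56,85],[-220,95,0,0.7,85],[-264,114,0,0.84,85],[-308,133,0,0.98,85],[-308,133,0,1.12,85]]' 40
python3 -m inch '[[0,0,0,0.14,85],[0,0,0,0.28,85],[0,0,0,0.42,85],[0,0,0,0.56,85],[0,0,0,0.7,85],[0,0,0,0.84,85],[0,0,0,0.98,85],[0,0,0,1.12,85]]' 40
python3 st.py '(.5702,-.0193,.235)'
python3 - <<'E'
from h import *
w=read_camera("wrist");cv2.imwrite("pics/w1.png",w["color"])
s=sense();print(w["pose"].round(3))
E
```

```text
t: 1.95
tcp_pos: [0.5725, -0.024, 0.2343]
tcp_rot: [0.955, 0.297, -0.0, 0.002]
ft_force: [-0.8, 1.4, 0.0]
width: 0.085
gripper_force: 0.0
t: 2.75
tcp_pos: [0.5712, -0.0158, 0.2344]
tcp_rot: [0.968, -0.251, -0.0, -0.0]
ft_force: [-0.2, 0.2, 0.9]
width: 0.0849
gripper_force: 0.0
t 2.75 p [ 0.5712 -0.0158  0.2344] q [-0.75  0.35  0.95  1.51 -0.29  1.42 -1.86] w 0.0849 gf 0.0 F [-0.2  0.2  0.9] T [ 0.   -0.03  0.01] yaw -0.508 tilt [0.     0.0002]
d tool mm [ 0.9  3.5 -0.6]
[[-0.487 -0.835 -0.257  0.637]
 [-0.874  0.465  0.143 -0.053]
 [ 0.     0.294 -0.956  0.399]
 [ 0.     0.     0.     1.   ]]
```

View pics/w1.png

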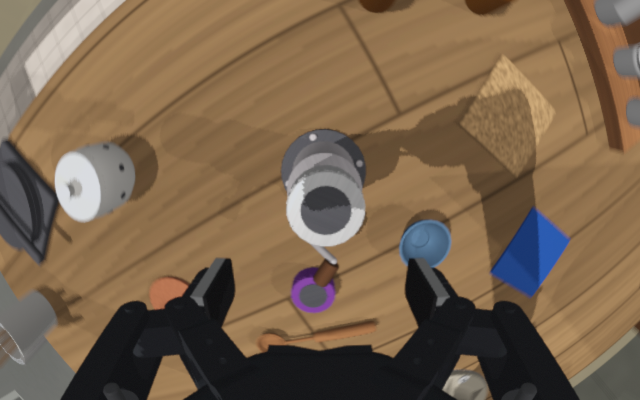

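The wrist view shows the cap's dark disc at about (326,210) between the open fingers, and the salt bowl at (425,243). I measure the disc with the fisheye model.

```bash
cat > wd.py <<'E'
from h import *
w=read_camera("wrist")
m=cv2.inRange(cv2.cvtColor(w["color"],cv2.COLOR_BGR2HSV),(0,0,40),(180,60,120));k=np.zeros_like(m);cv2.circle(k,(326,210),33,255,-1)
b=max(blobs(m&k),key=cv2.contourArea);(x,y),a,_=cv2.fitEllipse(b);print(x,y,a,onz(w,x,y,.169,True).round(4))
E
python3 wd.py
```

```text
325.7219543457031 209.33346557617188 (47.64529800415039, 49.4052619934082) [ 0.5699 -0.021   0.169 ]
```

```bash
python3 -m inch '[[1,4,30,0,85],[1,4,60,0,85],[1,4,80,0,85],[1,4,90,0,85],[1,4,95,0,85],[1,4,95,0,85],[1,4,95,0,60],[1,4,95,0,55]]' 30
python3 -m inch '[[0,0,0,0,50],[0,0,0,0,50],[0,0,0,0,50],[0,0,0,0,50]]' 30
python3 st.py '(.570,-.020,.139)'
```

```text
t: 3.65
tcp_pos: [0.571, -0.02, 0.1407]
tcp_rot: [0.969, -0.248, 0.001, -0.0]
ft_force: [1.2, 1.0, 8.7]
width: 0.0597
gripper_force: 30.8
t: 4.05
tcp_pos: [0.5711, -0.02, 0.141]
tcp_rot: [0.969, -0.248, 0.001, -0.001]
ft_force: [-1.1, 0.9, 5.0]
width: 0.059
gripper_force: 31.0
t 4.05 p [ 0.5711 -0.02    0.141 ] q [-0.72  0.42  0.91  1.66 -0.35  1.24 -1.8 ] w 0.059 gf 31.0 F [-1.1  0.9  5. ] T [0.13 0.23 0.03] yaw -0.502 tilt [0.0025 0.0005]
d tool mm [-1.   0.6  2. ]
```

```bash
python3 -m inch '[[0,0,0,-0.13,50],[0,0,-0.3,-0.26,50],[0,0,-0.6,-0.4,50],[0,0,-1,-0.53,50],[0,0,-1.3,-0.66,50],[0,0,-1.7,-0.8,50],[0,0,-2.1,-0.9,50],[0,0,-2.1,-0.9,50]]' 40
python3 st.py '(.570,-.020,.139)'
python3 - <<'E'
from h import *
w=read_camera("wrist");cv2.imwrite("pics/w2.png",w["color"][100:350,180:480])
E
```

```text
t: 4.85
tcp_pos: [0.5714, -0.0199, 0.1435]
tcp_rot: [0.98, 0.2, 0.002, -0.0]
ft_force: [-1.3, 0.8, 6.0]
width: 0.058
gripper_force: 41.6
t 4.85 p [ 0.5714 -0.0199  0.1435] q [-0.59  0.36  0.72  1.65 -0.26  1.22 -0.98] w 0.058 gf 41.6 F [-1.3  0.8  6. ] T [0.15 0.28 0.13] yaw 0.402 tilt [0.0033 0.001 ]
d tool mm [-1.3 -0.4  4.5]
```

View pics/w2.png

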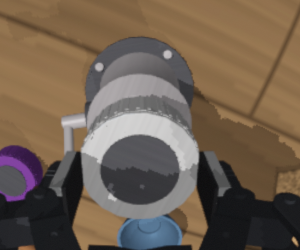

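The wrist crop shows the cap centred between the pads (disc at crop (140,170)) and gripped evenly. I keep twisting.

```bash
python3 -m inch '[[0,0,-0.3,-0.14,50],[0,0,-0.7,-0.28,50],[0,0,-1,-0.42,50],[0,0,-1.4,-0.56,50],[0,0,-1.8,-0.7,50],[0,0,-2.1,-0.84,50],[0,0,-2.5,-0.98,50],[0,0,-2.8,-1.12,50]]' 40
python3 -m inch '[[0,0,-0.3,-0.14,50],[0,0,-0.7,-0.28,50],[0,0,-1,-0.42,50],[0,0,-1.4,-0.56,50],[0,0,-1.8,-0.7,50],[0,0,-2.1,-0.84,50],[0,0,-2.4,-0.95,50],[0,0,-2.4,-0.95,50]]' 40
python3 st.py '(.570,-.020,.139)'
python3 - <<'E'
from h import *
t=read_camera("scene");s=read_camera("top")
cv2.imwrite("pics/c3.png",np.hstack([cv2.resize(c["color"][y:y+100,x:x+100],None,fx=4,fy=4) for c,x,y in((t,255,160),(s,260,140))]))
E
```

```text
t: 5.7
tcp_pos: [0.5705, -0.0193, 0.1462]
tcp_rot: [0.724, 0.69, 0.001, -0.0]
ft_force: [-5.2, 1.8, 9.9]
width: 0.0587
gripper_force: 42.2
t: 6.5
tcp_pos: [0.5701, -0.0197, 0.1486]
tcp_rot: [0.329, 0.944, 0.001, 0.0]
ft_force: [-6.5, 1.8, 10.1]
width: 0.0579
gripper_force: 41.9
t 6.5 p [ 0.5701 -0.0197  0.1486] q [-0.32  0.31  0.37  1.63 -0.12  1.22  0.98] w 0.0579 gf 41.9 F [-6.5  1.8 10.1] T [0.38 1.45 0.25] yaw 2.472 tilt [0.0008 0.0011]
d tool mm [-0.1 -0.3  9.6]
```

```bash
python3 -m inch '[[0,0,-0.3,-0.14,50],[0,0,-0.7,-0.28,50],[0,0,-1,-0.42,50],[0,0,-1.4,-0.56,50],[0,0,-1.8,-0.7,50],[0,0,-2.1,-0.84,50],[0,0,-2.4,-0.98,50],[0,0,-2.4,-0.98,50]]' 40
python3 -m inch '[[0,0,-1,0,50],[0,0,-2,0,50],[0,0,-3,0,50],[0,0,-4,0,50]]' 40
python3 st.py '(.570,-.020,.139)'
```

```text
t: 7.4
tcp_pos: [0.5701, -0.02, 0.1512]
tcp_rot: [-0.155, 0.988, 0.0, 0.001]
ft_force: [-7.2, -0.3, 10.6]
width: 0.0581
gripper_force: 41.9
t: 7.8
tcp_pos: [0.5707, -0.0227, 0.1538]
tcp_rot: [-0.151, 0.988, -0.002, 0.001]
ft_force: [-0.2, -7.0, 1.8]
width: 0.0505
gripper_force: 5.8
t 7.8 p [ 0.5707 -0.0227  0.1538] q [-0.2   0.3   0.23  1.62 -0.07  1.23  1.91] w 0.0505 gf 5.8 F [-0.2 -7.   1.8] T [-1.05  0.1  -0.01] yaw -2.837 tilt [ 0.0016 -0.0032]
d tool mm [-0.1  2.8 14.8]
```

```bash
python3 - <<'E'
from h import *
t=read_camera("scene");s=read_camera("wrist")
cv2.imwrite("pics/c4.png",np.hstack([cv2.resize(t["color"][150:250,255:355],None,fx=4,fy=4),s["color"][0:400,120:520]]))
E
```

```text
(no output)
```

View pics/c4.png

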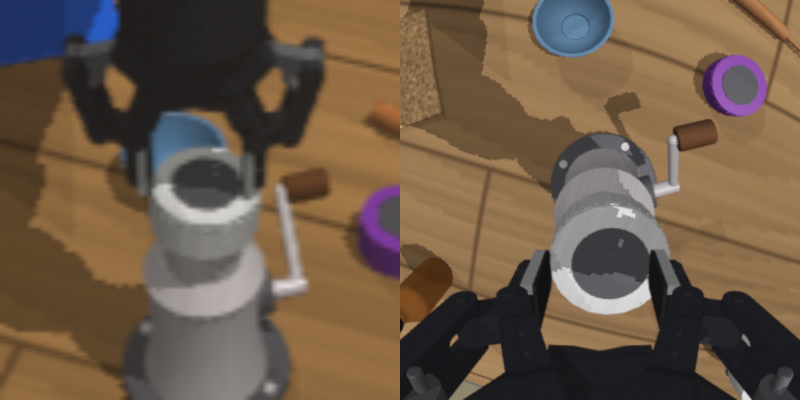

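The fingers squeezed off the cap while lifting: the pads sit on a 50 mm chord behind the cap's centre, with the disc at about (330,262) in the wrist frame. I open, back up and re-measure.

```bash
python3 -m inch '[[0,0,0,0,85],[0,0,0,0,85],[0,0,0,0,85],[0,0,-30,0,85],[0,0,-60,0,85],[0,0,-80,0,85],[0,0,-80,0,85]]' 40
python3 st.py '(.570,-.020,.235)'
python3 - <<'E'
from h import *
P=[]
for n,u,v,r in(("top",308,173,11),("scene",305,197,10),("wrist",326,210,33)):
    c=read_camera(n);m=cv2.inRange(cv2.cvtColor(c["color"],cv2.COLOR_BGR2HSV),(0,0,40),(180,60,120));k=np.zeros_like(m);cv2.circle(k,(u,v),r,255,-1)
    b=max(blobs(m&k,10),key=cv2.contourArea);(x,y),a,_=cv2.fitEllipse(b)
    P.append(ray(c,x,y,n=="wrist"));print(n,x,y,a,[onz(c,x,y,z,n=="wrist")[:2].round(4) for z in(.169,.179)])
    if n=="wrist":cv2.imwrite("pics/w5.png",c["color"][60:340,140:500])
A=[];B=[]
for o,d in P:
    d=d/np.linalg.norm(d);N=np.eye(3)-np.outer(d,d);A.append(N);B.append(N@o)
print(np.linalg.lstsq(np.vstack(A),np.hstack(B),rcond=None)[0])
E
```

```text
t: 8.6
tcp_pos: [0.5719, -0.0196, 0.2366]
tcp_rot: [-0.153, 0.988, -0.0, 0.003]
ft_force: [-0.7, -0.1, 0.1]
width: 0.0848
gripper_force: 0.0
t 8.6 p [ 0.5719 -0.0196  0.2366] q [-0.21  0.25  0.23  1.49 -0.06  1.4   1.9 ] w 0.0848 gf 0.0 F [-0.7 -0.1  0.1] T [-0.04 -0.06 -0.  ] yaw -2.835 tilt [0.0059 0.0005]
d tool mm [1.9 0.2 1.6]Traceback (most recent call last):
  File "<stdin>", line 5, in <module>
ValueError: max() iterable argument is empty
```

```bash
python3 - <<'E'
from h import *
P=[]
for n,u,v,r in(("scene",305,197,10),("wrist",326,210,33)):
    c=read_camera(n);im=c["color"]
    if n=="wrist":cv2.imwrite("pics/w5.png",np.hstack([im[60:340,140:500],cv2.resize(S[150:243,255:375],(360,280))]))
    else:S=im
    m=cv2.inRange(cv2.cvtColor(im,cv2.COLOR_BGR2HSV),(0,0,30),(180,70,125));k=np.zeros_like(m);cv2.circle(k,(u,v),r,255,-1)
    bs=blobs(m&k,10)
    if not bs:print(n,"none");continue
    b=max(bs,key=cv2.contourArea);(x,y),a,_=cv2.fitEllipse(b)
    P.append(ray(c,x,y,n=="wrist"));print(n,x,y,a,[onz(c,x,y,z,n=="wrist")[:2].round(4) for z in(.169,.179)])
if len(P)>1:
  A=[];B=[]
  for o,d in P:
    d=d/np.linalg.norm(d);N=np.eye(3)-np.outer(d,d);A.append(N);B.append(N@o)
  print(np.linalg.lstsq(np.vstack(A),np.hstack(B),rcond=None)[0])
E
```

```text
scene 305.25396728515625 195.47012329101562 (12.956731796264648, 16.28815460205078) [array([ 0.559 , -0.0229]), array([ 0.5676, -0.0197])]
wrist 320.0086669921875 213.81723022460938 (50.211971282958984, 51.19623947143555) [array([ 0.5717, -0.0191]), array([ 0.5684, -0.0202])]
[ 0.56814864 -0.01988671  0.17956553]
```

View pics/w5.png

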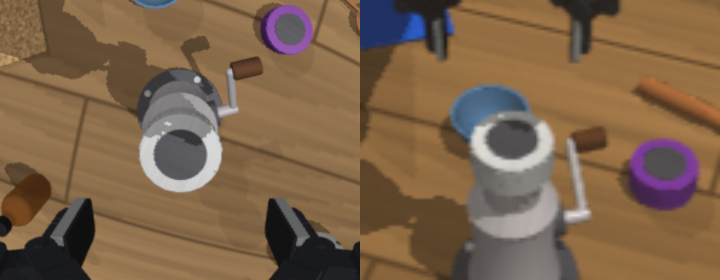

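The cap is upright on the neck axis with its top at about 0.1795, risen about 10.5 mm, so the thread is at or near its end. The pads probably held too near the top, so I check where the open fingertips really are.

```bash
python3 - <<'E'
from h import *
c=read_camera("scene");s=sense();M=R.from_quat(s["tcp_rot"]).as_matrix()
for z in(-.03,-.02,-.01,0):
  print(z,[proj(c,s["tcp_pos"]+M@[0,y,z]).round(1) for y in(-.045,.045)])
E
```

```text
-0.03 [array([282.8, 169.4]), array([325.7, 169.8])]
-0.02 [array([283.1, 172.8]), array([325.6, 173.2])]
-0.01 [array([283.4, 176.1]), array([325.5, 176.5])]
0 [array([283.6, 179.4]), array([325.4, 179.8])]
```

```bash
python3 -m inch '[[2,0,30,0,85],[2,0,60,0,85],[2,0,85,0,85],[2,0,95,0,85],[2,0,99,0,85],[2,0,99,0,85],[2,0,99,0,50],[2,0,99,0,50]]' 60
python3 -m inch '[[0,0,0,0,50],[0,0,0,0,50],[0,0,0,0,50]]' 60
python3 st.py '(.569,-.020,.139)'
```

```text
t: 9.6
tcp_pos: [0.5693, -0.0206, 0.1358]
tcp_rot: [-0.152, 0.988, -0.0, 0.001]
ft_force: [-0.3, 1.1, 4.3]
width: 0.0602
gripper_force: 64.4
t: 9.9
tcp_pos: [0.5694, -0.0206, 0.1359]
tcp_rot: [-0.153, 0.988, -0.0, 0.002]
ft_force: [-0.5, -0.7, 6.3]
width: 0.0607
gripper_force: 64.4
t 9.9 p [ 0.5694 -0.0206  0.1359] q [-0.2   0.31  0.22  1.65 -0.07  1.19  1.92] w 0.0607 gf 64.4 F [-0.5 -0.7  6.3] T [-0.03  0.14  0.06] yaw -2.835 tilt [0.0032 0.0001]
d tool mm [ 0.2  0.7 -3.1]
```

Good grip, deeper this time. I add a small extra anticlockwise turn and then lift gently, watching the force.

```bash
python3 -m inch '[[0,0,-0.5,-0.1,50],[0,0,-1,-0.2,50],[0,0,-2,-0.2,50],[0,0,-3,-0.2,50],[0,0,-4,-0.2,50]]' 60
python3 st.py '(.569,-.020,.139)'
```

```text
t: 10.4
tcp_pos: [0.568, -0.0206, 0.138]
tcp_rot: [-0.249, 0.968, 0.0, -0.0]
ft_force: [0.5, -0.5, -0.6]
width: 0.0603
gripper_force: 64.8
t 10.4 p [ 0.568  -0.0206  0.138 ] q [-0.18  0.31  0.19  1.64 -0.06  1.2   2.11] w 0.0603 gf 64.8 F [ 0.5 -0.5 -0.6] T [-0.   -0.04  0.01] yaw -2.638 tilt [-0.0005 -0.0001]
d tool mm [-1.1  0.  -1. ]
```

```bash
python3 -m inch '[[0,0,-5,0,50],[0,0,-12,0,50],[0,0,-20,0,50],[0,0,-30,0,50],[0,0,-45,0,50],[0,0,-60,0,50],[0,0,-70,0,50],[0,0,-70,0,50]]' 60
python3 st.py '(.516,-.301,.21)'
python3 - <<'E'
from h import *
c=read_camera("scene")["color"];d=read_camera("wrist")["color"]
cv2.imwrite("pics/c6.png",np.hstack([cv2.resize(c[120:260,235:375],(400,400)),d[:,120:520]]))
E
```

```text
t: 11.2
tcp_pos: [0.5692, -0.0206, 0.2102]
tcp_rot: [-0.25, 0.968, -0.0, 0.002]
ft_force: [-0.7, -0.2, -0.7]
width: 0.06
gripper_force: 64.8
t 11.2 p [ 0.5692 -0.0206  0.2102] q [-0.18  0.26  0.2   1.54 -0.05  1.35  2.1 ] w 0.06 gf 64.8 F [-0.7 -0.2 -0.7] T [ 0.   -0.03  0.01] yaw -2.635 tilt [0.0034 0.0002]
d tool mm [ 182.5 -219.5   -0. ]
```

View pics/c6.png

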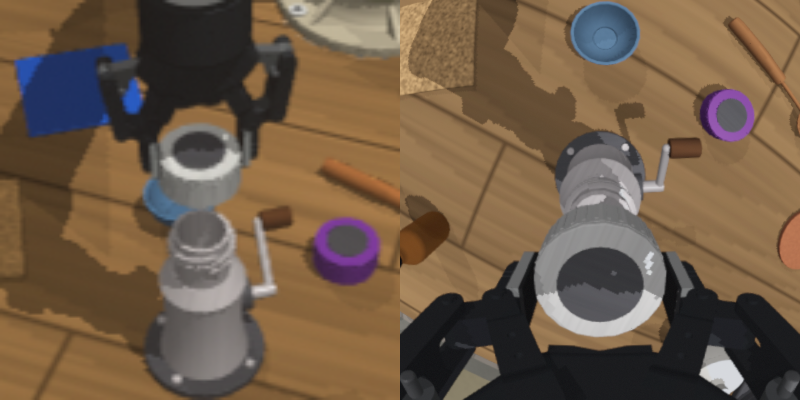

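The cap is off and level in the grip, and the neck is open with its rim at left-panel (203,235). I carry the cap to the mat.

```bash
python3 -m inch '[[12,-15,0,0.1,50],[38,-46,0,0.2,50],[68,-82,0,0.32,50],[100,-120,0,0.44,50],[130,-157,0,0.56,50],[157,-190,0,0.68,50],[175,-212,0,0.8,50],[182,-219,0,0.9,50]]' 60
python3 -m inch '[[0,0,10,0,50],[0,0,40,0,50],[0,0,80,0,50],[0,0,120,0,50],[0,0,150,0,50],[0,0,170,0,50],[0,0,180,0,50],[0,0,180,0,50]]' 60
python3 st.py '(.516,-.301,-.0085)'
```

```text
t: 12.1
tcp_pos: [0.5127, -0.3046, 0.2071]
tcp_rot: [0.201, 0.98, -0.001, -0.001]
ft_force: [-0.0, -0.5, -1.2]
width: 0.0604
gripper_force: 64.9
t: 12.9
tcp_pos: [0.5144, -0.2985, 0.026]
tcp_rot: [0.194, 0.981, 0.001, -0.002]
ft_force: [-0.5, -0.6, 0.1]
width: 0.0605
gripper_force: 65.0
t 12.9 p [ 0.5144 -0.2985  0.026 ] q [ 0.14  0.5   0.43  1.69 -0.24  1.01  1.84] w 0.0605 gf 65.0 F [-0.5 -0.6  0.1] T [ 0.03  0.01 -0.02] yaw 2.751 tilt [-0.0032  0.0018]
d tool mm [-2.6 -1.7 34.5]
```

```bash
python3 -m inch '[[-1,-1,5,0,50],[-2,-2,10,0,50],[-2,-2,15,0,50],[-2,-2,20,0,50],[-2,-2,20,0,50]]' 60; python3 -m inch '[[0,0,2,0,50],[0,0,4,0,50],[0,0,6,0,50],[0,0,6,0,50]]' 60; python3 st.py '(.516,-.301,-.0085)'
```

```text
t: 13.4
tcp_pos: [0.5159, -0.3027, 0.0074]
tcp_rot: [0.196, 0.981, 0.0, -0.001]
ft_force: [0.2, -0.0, -0.8]
width: 0.0605
gripper_force: 65.0
t: 13.8
tcp_pos: [0.5161, -0.3028, 0.0018]
tcp_rot: [0.196, 0.981, 0.0, -0.0]
ft_force: [-0.8, 0.3, -1.4]
width: 0.0601
gripper_force: 65.0
t 13.8 p [ 0.5161 -0.3028  0.0018] q [ 0.16  0.54  0.42  1.7  -0.26  0.96  1.85] w 0.0601 gf 65.0 F [-0.8  0.3 -1.4] T [0.01 0.01 0.02] yaw 2.748 tilt [-0.0004  0.0001]
d tool mm [ 0.8  1.6 10.3]
```

```bash
python3 -m inch '[[0,0,1,0,50],[0,0,2,0,50],[0,0,3,0,50],[0,0,4,0,50],[0,0,5,0,50]]' 60; python3 -m inch '[[0,0,1,0,50],[0,0,2,0,50],[0,0,2,0,50]]' 60;  python3 st.py '(.516,-.301,-.0085)'
```

```text
t: 14.3
tcp_pos: [0.5163, -0.303, -0.003]
tcp_rot: [0.196, 0.981, -0.0, -0.0]
ft_force: [0.1, 0.4, -1.2]
width: 0.0603
gripper_force: 65.0
t: 14.6
tcp_pos: [0.5162, -0.3029, -0.0051]
tcp_rot: [0.196, 0.981, -0.0, -0.0]
ft_force: [-0.8, 0.8, -1.0]
width: 0.0604
gripper_force: 65.0
t 14.6 p [ 0.5162 -0.3029 -0.0051] q [ 0.16  0.55  0.42  1.7  -0.26  0.95  1.86] w 0.0604 gf 65.0 F [-0.8  0.8 -1. ] T [-0.02 -0.01 -0.01] yaw 2.748 tilt [-0.0003  0.0001]
d tool mm [0.9 1.7 3.4]
```

```bash
python3 -m inch '[[0,0,1,0,50],[0,0,2,0,50],[0,0,2,0,50]]' 60; python3 -m inch '[[0,0,0.7,0,50],[0,0,1.4,0,50],[0,0,1.4,0,50]]' 60;  python3 st.py '(.516,-.301,-.0085)'
```

```text
t: 14.9
tcp_pos: [0.5162, -0.3029, -0.0071]
tcp_rot: [0.196, 0.981, 0.0, -0.0]
ft_force: [0.1, 0.6, -0.7]
width: 0.0602
gripper_force: 65.0
t: 15.2
tcp_pos: [0.5165, -0.3031, -0.008]
tcp_rot: [0.196, 0.981, -0.0, 0.0]
ft_force: [-0.4, 0.2, 1.8]
width: 0.0603
gripper_force: 65.3
t 15.2 p [ 0.5165 -0.3031 -0.008 ] q [ 0.16  0.55  0.42  1.7  -0.26  0.95  1.86] w 0.0603 gf 65.3 F [-0.4  0.2  1.8] T [0.17 0.14 0.03] yaw 2.748 tilt [ 0.0003 -0.0001]
d tool mm [1.2 1.7 0.5]
```

Contact came at the predicted height. I release, lift and check the cap on the mat.

```bash
python3 -m inch '[[0,0,0,0,64],[0,0,0,0,68],[0,0,0,0,75],[0,0,0,0,85],[0,0,-10,0,85],[0,0,-40,0,85],[0,0,-80,0,85],[0,0,-120,0,85]]' 40; python3 -m inch '[[0,0,-50,0,85],[0,0,-90,0,85],[0,0,-110,0,85],[0,0,-115,0,85]]' 40; python3 st.py '(.481,.2997,.24)'
python3 - <<'E'
from h import *
w=read_camera("wrist");s=read_camera("scene")
P=[]
for c,n,(u,v),r in((w,1,(320,205),60),(s,0,proj(s,(.5165,-.303,.03)).astype(int),14)):
    m=cv2.inRange(cv2.cvtColor(c["color"],cv2.COLOR_BGR2HSV),(0,0,30),(180,70,125));k=np.zeros_like(m);cv2.circle(k,(int(u),int(v)),r,255,-1)
    bs=blobs(m&k,10)
    if bs:
        (x,y),a,_=cv2.fitEllipse(max(bs,key=cv2.contourArea));print(x,y,a,onz(c,x,y,.035,n).round(4))
cv2.imwrite("pics/c7.png",np.hstack([cv2.resize(s["color"][150:250,170:270],(400,400)),w["color"][:,120:520]]))
E
```

```text
t: 16.0
tcp_pos: [0.5159, -0.3029, 0.1135]
tcp_rot: [0.196, 0.981, -0.0, -0.0]
ft_force: [0.8, -0.2, 0.5]
width: 0.0848
gripper_force: 0.0
t: 16.4
tcp_pos: [0.5174, -0.304, 0.2308]
tcp_rot: [0.196, 0.981, -0.001, 0.003]
ft_force: [-0.6, -0.3, -0.7]
width: 0.0848
gripper_force: 0.0
t 16.4 p [ 0.5174 -0.304   0.2308] q [ 0.11  0.33  0.49  1.43 -0.16  1.41  1.78] w 0.0848 gf 0.0 F [-0.6 -0.3 -0.7] T [ 0.   -0.01  0.01] yaw 2.747 tilt [ 0.0056 -0.0025]
d tool mm [265.3 543.4 -10.9]
319.9228210449219 175.4752197265625 (30.75066566467285, 31.1079158782959) [ 0.5167 -0.3039  0.035 ]
215.91171264648438 193.4978485107422 (9.210708618164062, 13.024435997009277) [ 0.5161 -0.3037  0.035 ]
```

View pics/c7.png

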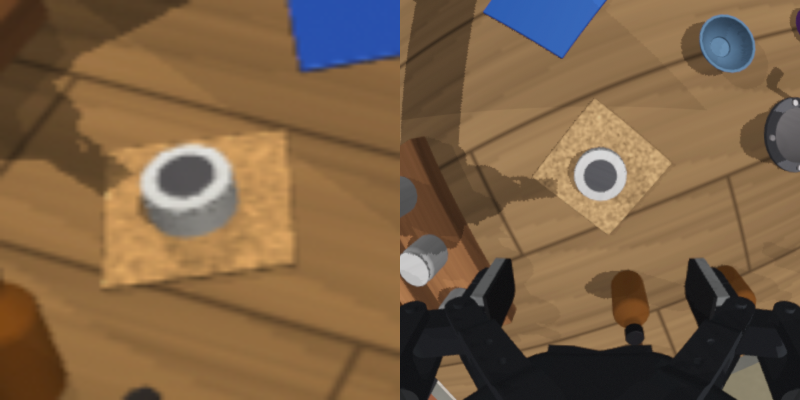

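The cap stands upright near the mat's middle (right panel (600,175), position (0.516,-0.304)). Now I move to the nutmeg.

```bash
python3 -m inch '[[10,20,-8,0,85],[28,58,-10,0,85],[48,98,-10,0,85],[68,140,-10,0,85],[88,180,-10,0,85],[108,221,-10,0,85],[128,262,-10,0,85],[148,303,-10,0,85]]' 30; python3 -m inch '[[20,41,0,0,85],[40,82,0,0,85],[60,123,0,0,85],[80,164,0,0,85],[98,200,0,0,85],[110,225,0,0,85],[117,240,0,0,85],[117,240,0,0,85]]' 30; python3 st.py '(.481,.2997,.15)'
python3 - <<'E'
from h import *
w=read_camera("wrist");hs=cv2.cvtColor(w["color"],cv2.COLOR_BGR2HSV)
m=cv2.inRange(hs,(0,60,20),(20,255,115));k=np.zeros_like(m);k[60:330,200:440]=255
for b in blobs(m&k,60):
    (x,y),a,_=cv2.fitEllipse(b);print(x,y,a,cv2.contourArea(b),onz(w,x,y,.023,True).round(4))
cv2.imwrite("pics/w8.png",w["color"])
E
```

```text
t: 17.3
tcp_pos: [0.4944, 0.0354, 0.2348]
tcp_rot: [0.196, 0.981, -0.001, -0.001]
ft_force: [0.7, 1.1, -0.2]
width: 0.0851
gripper_force: 0.0
t: 18.1
tcp_pos: [0.4785, 0.302, 0.2348]
tcp_rot: [0.194, 0.981, -0.001, -0.001]
ft_force: [0.7, -0.5, 0.1]
width: 0.085
gripper_force: 0.0
t 18.1 p [0.4785 0.302  0.2348] q [-0.66  0.25  0.05  1.49 -0.01  1.4   0.57] w 0.085 gf 0.0 F [ 0.7 -0.5  0.1] T [-0.05  0.06  0.03] yaw 2.752 tilt [-0.003  -0.0013]
d tool mm [-3.4 -1.  84.8]
334.4869689941406 314.5855407714844 (24.40203285217285, 70.51708984375) 665.5 [0.6808 0.2417 0.023 ]
379.6728515625 319.7915954589844 (61.952877044677734, 101.15752410888672) 101.5 [0.7189 0.3014 0.023 ]
239.46957397460938 258.46588134765625 (67.70025634765625, 204.33453369140625) 481.5 [0.5437 0.1539 0.023 ]
319.47705078125 174.22708129882812 (19.124534606933594, 20.746213912963867) 309.5 [0.4775 0.3012 0.023 ]
361.90203857421875 137.31964111328125 (55.572914123535156, 386.9858703613281) 2586.0 [0.4544 0.3665 0.023 ]
```

```bash
python3 -m inch '[[-1,-1,30,0,85],[-1,-1,70,0,85],[-1,-1,100,0,75],[-1,-1,115,0,65],[-1,-1,120,0,60],[-1,-1,120,0,60],[-1,-1,120,0,60]]' 30; python3 st.py '(.479,.3005,.010)'
cat > nm.py <<'E'
from h import *
for n in("wrist","top","scene"):
    w=read_camera(n);hs=cv2.cvtColor(w["color"],cv2.COLOR_BGR2HSV);f=n=="wrist"
    m=cv2.inRange(hs,(0,60,20),(20,255,115));k=np.zeros_like(m)
    u,v=(320,170) if f else proj(w,(.479,.3005,.023));cv2.circle(k,(int(u),int(v)),70 if f else 11,255,-1)
    for b in blobs(m&k,40):
        (x,y),a,_=cv2.fitEllipse(b);print(n,x,y,a,cv2.contourArea(b),onz(w,x,y,.023,f).round(4))
    if f:cv2.imwrite("pics/w9.png",w["color"])
E
python3 nm.py
```

```text
t: 18.85
tcp_pos: [0.4815, 0.2983, 0.1179]
tcp_rot: [0.196, 0.981, 0.0, 0.001]
ft_force: [0.1, 0.6, 0.5]
width: 0.0599
gripper_force: 0.0
t 18.85 p [0.4815 0.2983 0.1179] q [-0.65  0.32  0.05  1.67 -0.02  1.15  0.58] w 0.0599 gf 0.0 F [0.1 0.6 0.5] T [-0.02  0.05  0.01] yaw 2.747 tilt [0.0016 0.0007]
d tool mm [  3.2   0.9 107.9]
wrist 321.95330810546875 195.16627502441406 (28.773265838623047, 29.235910415649414) 657.0 [0.4776 0.3018 0.023 ]
wrist 268.2920227050781 190.56236267089844 (22.57181167602539, 61.501766204833984) 312.5 [0.4557 0.2603 0.023 ]
wrist 320.43243408203125 125.48290252685547 (4.046178340911865, 152.11744689941406) 313.0 [0.4218 0.3236 0.023 ]
top 176.0342559814453 227.67822265625 (12.270075798034668, 14.837197303771973) 120.5 [0.4837 0.3081 0.023 ]
scene 436.2164306640625 242.378662109375 (9.997140884399414, 12.62674331665039) 93.5 [0.4818 0.2997 0.023 ]
```

View pics/w9.png

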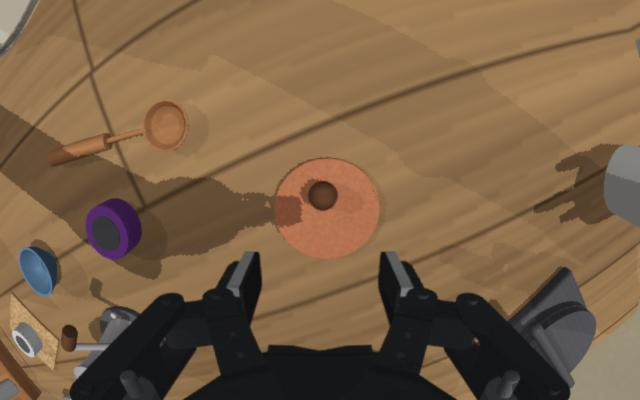

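The wrist view shows the nutmeg upright at (322,195) on the plate, between the fingers, at about (0.479,0.301). I descend and grip.

```bash
python3 -m inch '[[3,1.5,30,0,60],[3,1.5,70,0,60],[3,1.5,95,0,60],[3,1.5,104,0,50],[3,1.5,107,0,45],[3,1.5,107,0,40],[3,1.5,107,0,35],[3,1.5,107,0,30]]' 25; python3 st.py '(.479,.301,.010)'; python3 -m inch '[[0,0,0,0,26],[0,0,0,0,22],[0,0,0,0,18],[0,0,0,0,15],[0,0,0,0,15]]' 25;python3 st.py '(.479,.301,.010)'
```

```text
t: 19.8
tcp_pos: [0.4792, 0.302, 0.0112]
tcp_rot: [0.196, 0.981, 0.001, 0.001]
ft_force: [0.3, 0.4, -0.7]
width: 0.0298
gripper_force: 0.0
t 19.8 p [0.4792 0.302  0.0112] q [-0.65  0.44  0.04  1.77 -0.02  0.94  0.57] w 0.0298 gf 0.0 F [ 0.3  0.4 -0.7] T [-0.03  0.02 -0.  ] yaw 2.748 tilt [0.002  0.0015]
d tool mm [-0.2 -1.   1.2]
t: 20.3
tcp_pos: [0.4787, 0.302, 0.0102]
tcp_rot: [0.196, 0.981, 0.001, 0.0]
ft_force: [0.6, 1.2, 4.4]
width: 0.0161
gripper_force: 20.9
t 20.3 p [0.4787 0.302  0.0102] q [-0.65  0.44  0.04  1.77 -0.02  0.93  0.57] w 0.0161 gf 20.9 F [0.6 1.2 4.4] T [ 0.32 -0.11  0.01] yaw 2.748 tilt [0.001 0.001]
d tool mm [-0.6 -0.8  0.2]
```

The width reads 16 mm with an upward wedge force, so the pads hold the narrow top. I reopen, go lower watching force, and regrip.

```bash
python3 -m inch '[[0,0,0,0,45],[0,0,0,0,45],[0,0,0,0,45],[0,0,3,0,45],[0,0,6,0,45],[0,0,8,0,45],[0,0,8,0,45]]' 25; python3 nm.py|grep -v top; python3 -m inch '[[0,0,1,0,40],[0,0,2,0,40],[0,0,3,0,35],[0,0,3,0,35]]' 25;python3 st.py '(.479,.301,.010)'
```

```text
t: 21.0
tcp_pos: [0.4779, 0.3011, 0.0011]
tcp_rot: [0.196, 0.981, -0.0, -0.0]
ft_force: [-0.1, -0.5, 0.1]
width: 0.045
gripper_force: 0.0
wrist 320.25213623046875 237.71713256835938 (3.5530624389648438, 20.98577880859375) 47.0 [0.4643 0.3068 0.023 ]
wrist 327.7931213378906 233.239990234375 (73.17547607421875, 127.9454116821289) 184.0 [0.4635 0.3111 0.023 ]
wrist 373.40069580078125 119.8882827758789 (7.021935939788818, 274.12652587890625) 659.0 [0.4203 0.3514 0.023 ]
scene 434.3623352050781 242.7230987548828 (15.25458812713623, 20.02644920349121) 193.5 [0.4843 0.2953 0.023 ]
t: 21.55
tcp_pos: [0.4781, 0.3013, -0.0015]
tcp_rot: [0.196, 0.981, -0.0, -0.0]
ft_force: [-0.0, -0.2, -0.4]
width: 0.0351
gripper_force: 0.0
t 21.55 p [ 0.4781  0.3013 -0.0015] q [-0.65  0.45  0.04  1.78 -0.02  0.91  0.58] w 0.0351 gf 0.0 F [-0.  -0.2 -0.4] T [ 0.01  0.05 -0.02] yaw 2.748 tilt [-0.0004 -0.0002]
d tool mm [ -1.    0.  -11.5]
```

```bash
python3 -m inch '[[0,0,0,0,29],[0,0,0,0,24],[0,0,0,0,20],[0,0,0,0,15],[0,0,0,0,15]]' 25;python3 st.py '(.479,.301,.010)'
```

```text
t: 22.05
tcp_pos: [0.4783, 0.3014, -0.0012]
tcp_rot: [0.196, 0.981, -0.0, 0.0]
ft_force: [-1.0, 0.3, 2.9]
width: 0.0236
gripper_force: 24.5
t 22.05 p [ 0.4783  0.3014 -0.0012] q [-0.65  0.45  0.04  1.78 -0.02  0.91  0.58] w 0.0236 gf 24.5 F [-1.   0.3  2.9] T [-0.18  0.24  0.01] yaw 2.748 tilt [ 0. -0.]
d tool mm [ -0.8  -0.1 -11.2]
```

Width 23.6 mm with a firm grip near the widest part. I lift and check the hold.

```bash
python3 -m inch '[[0,0,-4,0,15],[0,0,-10,0,15],[0,0,-30,0,15],[0,0,-60,0,15],[0,0,-100,0,15],[0,0,-150,0,15],[0,0,-195,0,15],[0,0,-235,0,15]]' 25;python3 st.py '(.5695,-.020,.235)'
```

```text
t: 22.85
tcp_pos: [0.4784, 0.3014, 0.237]
tcp_rot: [0.196, 0.981, 0.001, 0.001]
ft_force: [1.5, 2.3, -0.3]
width: 0.0232
gripper_force: 24.6
t 22.85 p [0.4784 0.3014 0.237 ] q [-0.66  0.24  0.05  1.5  -0.01  1.4   0.57] w 0.0232 gf 24.6 F [ 1.5  2.3 -0.3] T [ 0.   -0.01  0.02] yaw 2.748 tilt [0.0018 0.0013]
d tool mm [-207.5 -261.9    1.7]
```

```bash
python3 -m inch '[[-15,-19,0,0,15],[-45,-56,0,0,15],[-75,-94,0,0,15],[-105,-132,0,0,15],[-135,-170,0,0,15],[-163,-206,0,0,15],[-188,-237,0,0,15],[-203,-256,0,0,15]]' 25;python3 -m inch '[[-4,-6,0,0,15],[-4,-6,0,0,15],[-4,-6,0,0,15]]' 25;python3 st.py '(.5695,-.020,.161)'
python3 - <<'E'
from h import *
w=read_camera("wrist");s=read_camera("scene");M=sense()
g=cv2.cvtColor(w["color"],cv2.COLOR_BGR2HSV)
# coarse value map around mouth, and expected mouth pixel
f=200/np.tan(np.radians(w["fov_y"])/2);q=w["pose"][:3,:3].T@(np.array([.5695,-.02,.165])-w["pose"][:3,3])
th=np.arctan2(np.hypot(*q[:2]),q[2]);u=q[:2]/np.hypot(*q[:2])*th*f+[w["cx"],w["cy"]];print("mouth px",u.round(1))
x0,y0=u.astype(int);print("H S V col,row profile")
print(g[y0,x0-48:x0+49:4,2]);print(g[y0-48:y0+49:4,x0,2]);print(g[y0-48:y0+49:4,x0,1])
m=cv2.inRange(cv2.cvtColor(s["color"],cv2.COLOR_BGR2HSV),(0,60,20),(20,255,115))
n=proj(s,M["tcp_pos"]+[0,0,.024]);print("expected nutmeg",n.round(1));k=np.zeros_like(m);cv2.circle(k,(int(n[0]),int(n[1])),12,255,-1)
for b in blobs(m&k,10):print(cv2.minAreaRect(b))
E
```

```text
t: 23.65
tcp_pos: [0.5678, -0.0173, 0.2343]
tcp_rot: [0.198, 0.98, -0.001, 0.001]
ft_force: [-0.1, 0.5, -0.1]
width: 0.0236
gripper_force: 24.6
t: 23.95
tcp_pos: [0.5688, -0.0182, 0.2338]
tcp_rot: [0.195, 0.981, 0.0, -0.0]
ft_force: [0.1, 0.8, 0.3]
width: 0.0234
gripper_force: 24.6
t 23.95 p [ 0.5688 -0.0182  0.2338] q [-0.24  0.25  0.27  1.5  -0.07  1.4   1.21] w 0.0234 gf 24.6 F [0.1 0.8 0.3] T [ 0.02  0.07 -0.04] yaw 2.75 tilt [-0.0001  0.0009]
d tool mm [-1.4 -1.4 72.8]
mouth px [318.3 211.6]
H S V col,row profile
[141 144 147 147 138 137  81 113 123 181 182 169 119 118 115 118  88 104
 111 193 153 129 129 130 134]
[173 175 170 149 207 182 136 144 122 170 147 124 119 114  89  89  89  96
 166  41  52  60  65  59  67]
[  6   7   8   7   6   7   6   7   6   6   9   8   9   9  11   9  11  11
   6 143 147 145 141 134 145]
expected nutmeg [305.3 170.9]
((301.68585205078125, 168.28761291503906), (20.08873748779297, 11.441268920898438), 86.18592071533203)
```

```bash
python3 - <<'E'
from h import *
w=read_camera("wrist");s=read_camera("scene");M=sense();T=R.from_quat(M["tcp_rot"]).as_matrix()
f=200/np.tan(np.radians(w["fov_y"])/2)
def pf(p):
    q=w["pose"][:3,:3].T@(p-w["pose"][:3,3]);h=np.hypot(*q[:2]);return q[:2]/h*np.arctan2(h,q[2])*f+[w["cx"],w["cy"]]
for a,c,n in((w,pf,"w"),(s,lambda p:proj(s,p),"s")):
    hs=cv2.cvtColor(a["color"],cv2.COLOR_BGR2HSV);m=cv2.inRange(hs,(0,110,20),(14,255,100));k=np.zeros_like(m)
    e=c(M["tcp_pos"]+T@[0,0,-.024]);cv2.circle(k,tuple(int(i) for i in e),60 if n=="w" else 16,255,-1)
    print(n,"exp",e.round(1),[c(M["tcp_pos"]+T@[dx,dy,-.024]).round(1) for dx,dy in((.013,0),(0,.013))])
    for b in blobs(m&k,15):print(cv2.boundingRect(b),cv2.contourArea(b))
E
```

```text
w exp [319.5 266.1] [array([319.5, 243. ]), array([344.9, 266. ])]
(296, 239, 48, 52) 1923.0
s exp [305.  170.9] [array([309.1, 167.6]), array([309.7, 173.7])]
(300, 164, 8, 15) 47.5
```

The nutmeg sits exactly at the tool centre (wrist (320,265) against (319.5,266) expected). I lower over the mouth.

```bash
python3 -m inch '[[-1,-1,20,0,15],[-1,-1,45,0,15],[-1,-1,60,0,15],[-1,-1,68,0,15],[-1,-1,72,0,15],[-1,-1,73,0,15],[-1,-1,73,0,15]]' 25;python3 st.py '(.5695,-.020,.161)'
```

```text
t: 24.85
tcp_pos: [0.5699, -0.0212, 0.1614]
tcp_rot: [0.195, 0.981, 0.0, 0.0]
ft_force: [0.2, -0.2, 0.3]
width: 0.0234
gripper_force: 24.6
t 24.85 p [ 0.5699 -0.0212  0.1614] q [-0.23  0.29  0.27  1.61 -0.08  1.25  1.22] w 0.0234 gf 24.6 F [ 0.2 -0.2  0.3] T [0.04 0.04 0.02] yaw 2.748 tilt [0.001 0.   ]
d tool mm [0.8 0.9 0.4]
```

```bash
python3 -m inch '[[1,0.5,2,0,15],[1,0.5,4,0,15],[1,0.5,6,0,15],[1,0.5,6,0,15]]' 25;python3 st.py '(.5695,-.020,.161)'
```

```text
t: 25.25
tcp_pos: [0.5685, -0.0204, 0.1544]
tcp_rot: [0.196, 0.981, -0.0, -0.0]
ft_force: [1.0, 0.1, -0.7]
width: 0.0238
gripper_force: 24.6
t 25.25 p [ 0.5685 -0.0204  0.1544] q [-0.24  0.3   0.27  1.62 -0.08  1.23  1.22] w 0.0238 gf 24.6 F [ 1.   0.1 -0.7] T [ 0.01 -0.04  0.01] yaw 2.748 tilt [-0.0005 -0.    ]
d tool mm [-0.7  0.7 -6.6]
```

No contact. I release, back off and verify numerically, since all ten pictures have been viewed.

```bash
python3 -m inch '[[0,0,0,0,26],[0,0,0,0,30],[0,0,0,0,40],[0,0,0,0,45],[0,0,0,0,50],[0,0,-20,0,50],[0,0,-50,0,50],[0,0,-85,0,50]]' 25;python3 -m inch '[[0,0,0,0,50],[0,0,0,0,50]]' 25;python3 st.py '(.5695,-.020,.161)'
python3 - <<'E'
from h import *
w=read_camera("wrist");s=read_camera("scene");M=sense()
f=200/np.tan(np.radians(w["fov_y"])/2)
def pf(p):
    q=w["pose"][:3,:3].T@(np.array(p)-w["pose"][:3,3]);h=np.hypot(*q[:2]);return q[:2]/h*np.arctan2(h,q[2])*f+[w["cx"],w["cy"]]
for a,c,n,r in((w,pf,"w",45),(s,lambda p:proj(s,p),"s",14)):
    hs=cv2.cvtColor(a["color"],cv2.COLOR_BGR2HSV);m=cv2.inRange(hs,(0,60,15),(22,255,130));k=np.zeros_like(m)
    e=c([.5695,-.02,.165]);cv2.circle(k,tuple(int(i) for i in e),r,255,-1);print(n,"mouth",e.round(1),"floor+.01",c([.5695,-.02,.133]).round(1))
    for b in blobs(m&k,8):print(cv2.boundingRect(b),cv2.contourArea(b),a["color"][int(b[:,0,1].mean()),int(b[:,0,0].mean())])
for n,p in(("plate",(.479,.301,.023)),("cap",(.516,-.304,.03))):
    e=proj(s,p).astype(int);print(n,s["color"][e[1],e[0]])
E
```

```text
t: 26.05
tcp_pos: [0.568, -0.0204, 0.2397]
tcp_rot: [0.196, 0.981, -0.0, -0.001]
ft_force: [0.5, -0.2, -0.0]
width: 0.0498
gripper_force: 0.0
t: 26.25
tcp_pos: [0.5692, -0.0205, 0.2405]
tcp_rot: [0.196, 0.981, 0.0, 0.001]
ft_force: [1.4, -0.6, -1.0]
width: 0.05
gripper_force: 0.0
t 26.25 p [ 0.5692 -0.0205  0.2405] q [-0.24  0.25  0.27  1.49 -0.07  1.41  1.21] w 0.05 gf 0.0 F [ 1.4 -0.6 -1. ] T [-0.06  0.01  0.03] yaw 2.748 tilt [0.002  0.0001]
d tool mm [ 0.1  0.5 79.5]
w mouth [320.7 207.3] floor+.01 [320.6 196.7]
(353, 202, 13, 8) 46.0 [ 68  99 127]
(358, 185, 5, 9) 18.5 [ 66  98 126]
(276, 185, 10, 21) 93.0 [ 53  79 103]
(306, 184, 27, 25) 498.5 [40 59 90]
s mouth [305.  200.2] floor+.01 [305.2 209.2]
(302, 203, 8, 4) 14.0 [37 59 92]
(290, 198, 5, 12) 14.0 [ 50  82 111]
plate [ 64 106 188]
cap [53 54 58]
```

The nutmeg's brown blob lies at wrist (320,197), exactly where the mouth floor should appear. The plate is empty and the cap is still on the mat.

```bash
python3 -c "
from plant import *
print(job_done())"
```

```text
the job is handed in; nothing more can be done
None
```

The cap is unscrewed and standing right way up near the middle of the cork mat, the nutmeg is inside the grinder's mouth, and the job was handed in at about 26 s; I saw no sign of anything else moving, but did not re-measure the bottles, garlic keeper or bowl.

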